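# Show the setter which stones go in which pendant

### The job

Show the stone setter the next job: with a fingertip push the red-balled lamp lever fully over, away from the robot, so that the light is on, then point down at the green stones in their tray, the fingertips just above them (within about 5 cm), and stay there for two seconds. Then point in the same way at the gold pendant they belong in, stay two seconds, and finish there, still pointing at it. Do not touch, move or lift any tray, block or other loose thing, and do not dip low over the other stones or the silver pendant.

Things in the scene. Friction and masses are not known exactly. Their poses are not given: they have to be found in the camera images.
- lamp (a joint): lever of the lamp switch. 0 = off, the lever leans 0.5 rad from upright towards the power box's -x side; it grows as the lever swings towards the box's +x side; 1.0 rad = fully over (hard stop, leaning 0.5 rad to +x) = on. Starts between 0 and 0.25. It stays where it is left (stiff hinge, about 1 N at the ball).
- lamp_tip (a point): centre of the red ball, 26 mm across, at the end of the lamp switch lever (a steel rod 10 mm thick). The ball turns about a level hinge along the box's y axis, at a radius of 60 mm; the hinge lies right above the box's origin, 67 mm above the table, so the ball's centre is 120 mm above the table at 0 and at 1.0, and 127 mm half-way.
- lamp_box: grey power box of the bench lamp, fixed to the table, 110 (x) x 90 (y) x 45 mm high, with a grey switch housing 70 x 50 mm on top whose highest part, the round hinge, ends 80 mm above the table. Origin: centre of the underside; its x axis is the direction in which the lever is pushed to switch on. Yaw within 0.4 rad of the world's.
- green_tray: small open white plastic tray, 66 x 66 x 22 mm high, heaped with faceted green stones, their tops 18 mm above the table; loose, stands on the table at any yaw within 0.4 rad. Origin: centre of its underside, z up.
- green_tray_mid (a point): middle of the heap of green stones, at its top, 18 mm above the table (4 mm below the tray's rim)
- red_tray: small open white plastic tray, 66 x 66 x 22 mm high, heaped with faceted red stones, their tops 18 mm above the table; loose, stands on the table at any yaw within 0.4 rad. Origin: centre of its underside, z up.
- red_tray_mid (a point): middle of the heap of red stones, at its top, 18 mm above the table (4 mm below the tray's rim)
- blue_tray: small open white plastic tray, 66 x 66 x 22 mm high, heaped with faceted blue stones, their tops 18 mm above the table; loose, stands on the table at any yaw within 0.4 rad. Origin: centre of its underside, z up.
- blue_tray_mid (a point): middle of the heap of blue stones, at its top, 18 mm above the table (4 mm below the tray's rim)
- gold_block: black block, 66 x 66 x 34 mm high, loose on the table, with a round gold pendant (a disc 48 mm across) lying fixed on the middle of its top; the disc's raised empty setting tops out 41 mm above the table. Origin: centre of the block's underside, z up.
- gold_block_mid (a point): middle of the gold pendant, top of its setting, 41 mm above the table
- silver_block: black block, 66 x 66 x 34 mm high, loose on the table, with a round silver pendant (a disc 48 mm across) lying fixed on the middle of its top; the disc's raised empty setting tops out 41 mm above the table. Origin: centre of the block's underside, z up.
- silver_block_mid (a point): middle of the silver pendant, top of its setting, 41 mm above the table
- jar: clear jar with a yellow cap, 60 mm across, 75 mm high, loose bystander. Origin: centre of its underside.
- bur_block: wooden stand 160 (x) x 45 x 22 mm with a row of thin steel burs standing in it, up to about 62 mm high in all; loose bystander. Origin: centre of its underside.
- graver: wood-handled hand tool about 150 mm long, lying on the table along its x axis, under 35 mm high; loose bystander. Origin: middle of its underside.
Things that resemble listed ones, but are neither listed nor needed, are in the scene too. Leave any pink look-alike of the green_tray alone. What is shaped like the gold_block but purple is not meant.

How it is judged:
By the outcome, as a careful person would: the job done as asked, in the order asked, and still so for the second after the job is handed in, with the robot touching nothing.
It also fails if it takes over 51 s, if anything falls off the work surface, if the arm or the gripper's body presses on something with over 40 N, if the wrist force passes 120 N, or if a joint passes its speed limit or range.

### The arm

A 7-joint arm with a two-finger parallel gripper is mounted at the origin on the work surface. World frame = base frame: x ahead of the robot, y to its left, z up, the work surface at z = 0. Lengths are in m, angles in rad, forces in N, time in s.
With the tool pointing down it reaches from about 0.425 to 0.925 m from the base axis. Payload 6.8 kg.
Tool frame: the origin (TCP) lies between the finger pads, 19 mm behind the fingertips; this is the grasp point; z points along the fingers, y is the line along which they close (so a half turn about z gives the same grasp; the last joint's range is limited). The gripper opens to 85 mm and grips with 20 to 120 N. Pads are 22 mm wide; open, the fingers measure 114 mm over their backs; the gripper's body (76 mm by 85 mm) begins 54 mm behind the grasp point. The pads swing forward as they close: fully open they stand 13 mm farther back than shut.
Start: joints at [-1.219, 0.477, 0.022, 1.555, -0.011, 1.109, -0.083], TCP at [0.3, 0.605, 0.25] pointing down, gripper open.
Joint ranges: [-2.96, 2.96], [-0.34, 2.1], [-1.41, 1.46], [0.24, 2.44], [-1.37, 4.51], [0.17, 1.92], [-2.96, 2.96]. Speed limits (rad/s): [2.39, 2.39, 3.14, 3.14, 3.14, 3.14, 3.14].

### API

Orientations are given as a unit quaternion [w, x, y, z].
In Python, from cell import env, kin, camera, calibration, job gives the robot as it stands. The module is installed in compiled form; this text tells all that it offers. Calls block until the motion is done:
- env.reach(position, orientation): joint-space move of the TCP to a pose.
- env.movel(position, velocity=0.15, rot=None, stop_force=None): straight line of the TCP; rot=None keeps the orientation; velocity is the mean speed in m/s. With stop_force (N) it stops when the force on the tool has changed by that much, and returns True; else False.
- env.goto_joints(angles): joint-space move.
- env.grip(opening, f_grip=None): finger opening in m; f_grip is the grip in N (None keeps the last); returns when the fingers have stopped.
- env.dwell(seconds).
- kin.inverse_kinematics(position, orientation): joint angles nearest the present ones, or None.
- env.get_state(): the state.
- camera(name): name is "side" or "top" or "wrist"; returns (picture, depth): 420x560x3 uint8, blue, green, red; 420x560 float32, m along the optical axis (not along the pixel's ray), 0 where there is no reading.
- calibration(name): a dict with "fx", "fy", "cx", "cy" (pixels), "k1" (the pictures are not rectified: a ray, as slopes to the right and down, at radius r is drawn at 1 + k1 r^2 times it, then the intrinsics apply), "rvec" (rotation vector, rad) and "tvec" (3), from world to camera coordinates, as OpenCV has them. Camera axes: x right, y down, z forward; pixel columns grow to the right and rows downward; lengths in m; the calibration is good to about 2 mm. A picture is of the moment at which its call begins: read the wrist's pose just before it. calibration takes no time and is no camera call; for the wrist camera it gives the pose at the moment of the call.
A pose or a line that the arm cannot do raises env.PlanningError and nothing moves.
- job.job_done(): hands the job in; it is judged then, once.
The state is a dict: "time": time; "qpos": joint angles; "joint_velocities": joint speeds; "joint_torque": joint torques, N m; "tcp_pos": TCP position; "orientation": TCP orientation; "force": force on the tool from outside, world axes, zero at the start; "torque": the same for the moment, N m; "opening": finger opening in m; "gripper_force": force on a finger pad.
Only numpy, scipy, OpenCV 4.12 (cv2) and the standard library are available. Lean on these libraries where they do the work, as an engineer would, in place of code of your own. Each camera call takes 0.05 s, during which the arm holds its last target. There are 200 camera calls.

## Working session

There is one attempt and no reset: what is moved stays moved. The work goes in short steps, each a Python script; the robot and the scene stay as the last script left them, time stands still between calls to the robot, and variables do not carry over. Pictures are saved under pics/ and viewed, at most 10 in all, crops included, and the job is handed in when it is done.

```bash
mkdir -p pics; cat > h.py <<'E'
import numpy as np, cv2
from cell import env, kin, camera, calibration, job
def xyz(c,d,u,v,z=None):
    """pixel -> world, from depth d or by meeting plane z"""
    K=np.array([[c['fx'],0,c['cx']],[0,c['fy'],c['cy']],[0,0,1.]])
    p=cv2.undistortPoints(np.array([[[u,v]]],float),K,np.array([c['k1'],0,0,0.]))[0,0]
    R=cv2.Rodrigues(np.array(c['rvec'],float))[0]; t=np.array(c['tvec'],float).ravel()
    o=-R.T@t; r=R.T@np.array([p[0],p[1],1.])
    s=(z-o[2])/r[2] if z is not None else float(d[int(round(v)),int(round(u))])
    return o+s*r
E
python3 - <<'E'
from h import *
for n in('top','side'):
    p,d=camera(n); cv2.imwrite(f'pics/{n}.png',p); np.savez(f'{n}.npz',p=p,d=d)
    c=calibration(n); print(n,c)
print(env.get_state())
E
```

```text
top {'fx': 413.91056740824354, 'fy': 413.91056740824354, 'cx': 285.9914926933194, 'cy': 205.51318132335834, 'k1': -0.023784371991512107, 'rvec': array([ 2.09744983, -2.1169474 ,  0.23959109]), 'tvec': array([0.02003035, 0.56466619, 1.01745152])}
side {'fx': 429.0503806874074, 'fy': 429.0503806874074, 'cx': 290.25568102719694, 'cy': 210.51038225857226, 'k1': -0.1001049478965888, 'rvec': array([ 0.21675797, -2.83995986,  1.14404521]), 'tvec': array([0.56273854, 0.12130774, 0.89382032])}
{'time': 0.1, 'qpos': array([-1.21912201,  0.4776955 ,  0.02236167,  1.55632636, -0.01147872,
        1.10934182, -0.08309375]), 'joint_velocities': array([-0.00105316, -0.00200677,  0.00027969, -0.00338185,  0.00096657,
        0.00214764,  0.00113272]), 'joint_torque': array([ 3.90648987e-03, -5.97764575e+01,  1.61339577e+00, -2.81959909e+01,
        1.28051321e-02,  4.95504064e-03,  7.02249565e-06]), 'tcp_pos': array([0.29932919, 0.60444166, 0.24914909]), 'orientation': array([-1.15131684e-04,  2.27858261e-01,  9.73693966e-01, -8.13189389e-04]), 'force': array([-0.59226445,  0.50668145, -1.18015079]), 'torque': array([ 0.00902698,  0.03476673, -0.0393985 ]), 'gripper_force': 0.0, 'opening': 0.0855377002823188}
```

View pics/top.png

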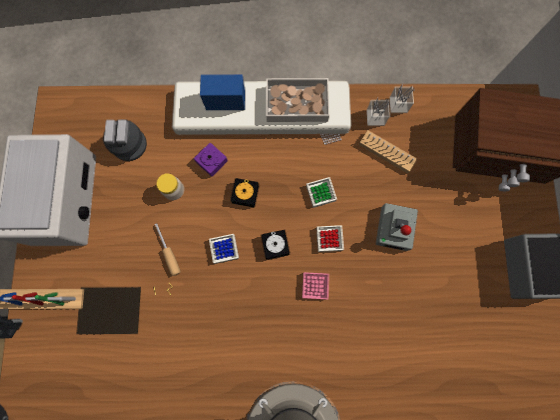

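View pics/side.png

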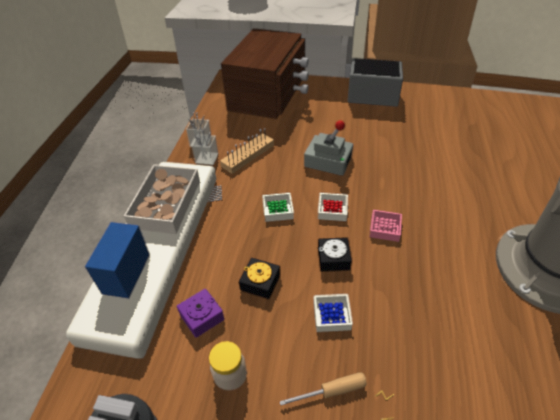

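The top view shows the robot base at (293,415), with world x up and y to the left.
- **Green stones:** the candidates are the green tray (321,192), red tray (330,239), blue tray (223,249) and pink look-alike (316,286). The green one fits by colour.
- **Pendant:** the candidates are gold (244,193), silver (275,244) and purple (211,159). The one at (244,193) fits, being a black block with a gold disc.
- **Lever:** the red ball is at (406,230).

I'll enlarge these to confirm.

```bash
python3 - <<'E'
from h import *
f=np.load('top.npz');p,d=f['p'],f['d'];c=calibration('top')
a=p[165:265,195:345]; b=p[190:265,365:435]
A=cv2.resize(a,None,fx=3,fy=3,interpolation=2); B=cv2.resize(b,None,fx=4,fy=4,interpolation=2)
o=np.zeros((300,740,3),np.uint8);o[:,:450]=A;o[:,455:735]=B;cv2.imwrite('pics/crop.png',o)
for n,u,v,z in[('green',321,192,.018),('gold',244,193,.041),('red',330,239,.018),('silver',275,244,.041),('blue',223,249,.018),('ball',406,230,.121),('pink',316,286,.02),('jar',168,186,.075),('purple',211,159,.04)]: print(n,xyz(c,d,u,v,z).round(3),xyz(c,d,u,v).round(3))
s=np.load('side.npz');print('ball side',xyz(calibration('side'),s['d'],340,126,.121).round(3),xyz(calibration('side'),s['d'],340,126).round(3))
E
```

```text
green [ 0.612 -0.082  0.018] [ 0.612 -0.082  0.017]
gold [0.605 0.127 0.041] [0.605 0.127 0.04 ]
red [ 0.482 -0.102  0.018] [ 0.483 -0.103  0.012]
silver [0.467 0.044 0.041] [0.467 0.044 0.041]
blue [0.458 0.183 0.018] [0.459 0.184 0.011]
ball [ 0.488 -0.277  0.121] [ 0.486 -0.274  0.132]
pink [ 0.359 -0.062  0.02 ] [ 0.359 -0.062  0.014]
jar [0.617 0.322 0.075] [0.616 0.322 0.077]
purple [0.702 0.218 0.04 ] [0.702 0.219 0.039]
ball side [ 0.488 -0.274  0.121] [ 0.487 -0.268  0.125]
```

View pics/crop.png

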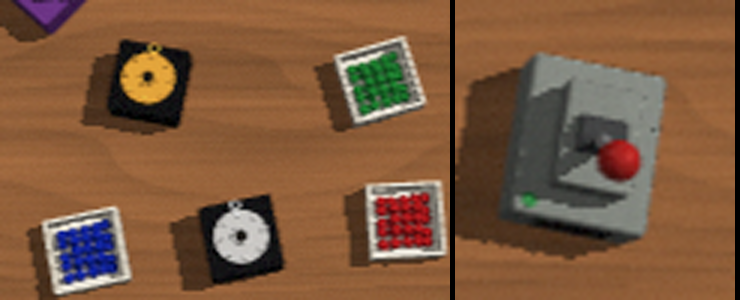

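The crop confirms the green tray at left (380,82), the gold pendant on its black block at (148,76), and the lever ball at (620,158). The ball leans towards the robot side of its box, whose top corners are visible. Next I'll work out the box pose and go push the lever.

```bash
cat > push.py <<'E'
from h import *
from scipy.spatial.transform import Rotation as Ro
c=calibration('top')
px=[(537,54),(665,78),(642,240),(503,218)]
C=np.array([xyz(c,None,365+(u-455)/4,190+v/4,.045) for u,v in px])
ex=C[0]+C[1]-C[2]-C[3]; yaw=np.arctan2(ex[1],ex[0]); o=C.mean(0)
print('box',o.round(3),'yaw',round(yaw,3),'sides',[round(np.linalg.norm(C[i]-C[i-1]),3) for i in range(4)])
b=np.array([.488,-.2755]); f=np.array([np.cos(yaw),np.sin(yaw)]); rel=b-o[:2]
print('ball in box', rel@f, rel@[-f[1],f[0]])
q=(Ro.from_euler('z',yaw)*Ro.from_euler('y',np.pi)).as_quat(scalar_first=True)
P=lambda x,z:[*(o[:2]+x*f+(rel@[-f[1],f[0]])*np.array([-f[1],f[0]])),z]
E
python3 - <<'E'
from push import *
for z in(.25,.127):
  print(P(-.085,z),kin.inverse_kinematics(P(-.085,z),q))
env.grip(0.0)
s=env.get_state();print(s['time'],s['opening'])
env.reach(P(-.085,.25),q)
s=env.get_state();print(s['time'],s['tcp_pos'],s['force'])
E
```

```text
box [ 0.509 -0.279  0.045] yaw -0.238 sides [np.float64(0.113), np.float64(0.086), np.float64(0.11), np.float64(0.091)]
ball in box -0.021515008569090235 -0.0012606576550853409
[np.float64(0.42630116613186875), np.float64(-0.26054680514754686), 0.25] [-0.46207519  0.30947842  1.08761749  2.01367754 -0.32517087  1.00506645
  2.11705405]
[np.float64(0.42630116613186875), np.float64(-0.26054680514754686), 0.127] [-0.1979343   0.46255372  0.78867154  2.11671711 -0.48442883  0.74743727
  2.23669709]
0.8667 -0.00028853526510292684
3.9333 [ 0.42680631 -0.25998998  0.24994644] [ 0.92894834 -0.31136973 -0.45017766]
```

```bash
python3 - <<'E'
from push import *
env.movel(P(-.085,.127),velocity=.12)
print(env.get_state()['time'])
print(env.movel(P(-.02,.127),velocity=.06,stop_force=12))
print(env.movel(P(.018,.127),velocity=.03,stop_force=8))
s=env.get_state();print(s['time'],s['force'],((s['tcp_pos'][:2]-o[:2])@f),s['tcp_pos'])
p,d=camera('side');cv2.imwrite('pics/push.png',cv2.resize(p[60:260,200:460],None,fx=3,fy=3))
E
```

```text
box [ 0.509 -0.279  0.045] yaw -0.238 sides [np.float64(0.113), np.float64(0.086), np.float64(0.11), np.float64(0.091)]
ball in box -0.021515008569090235 -0.0012606576550853409
5.1083
False
True
7.2833 [-0.88012854  0.68905649 -0.21166402] 0.008603642672225914 [ 0.51731482 -0.28241439  0.12602448]
```

View pics/push.png

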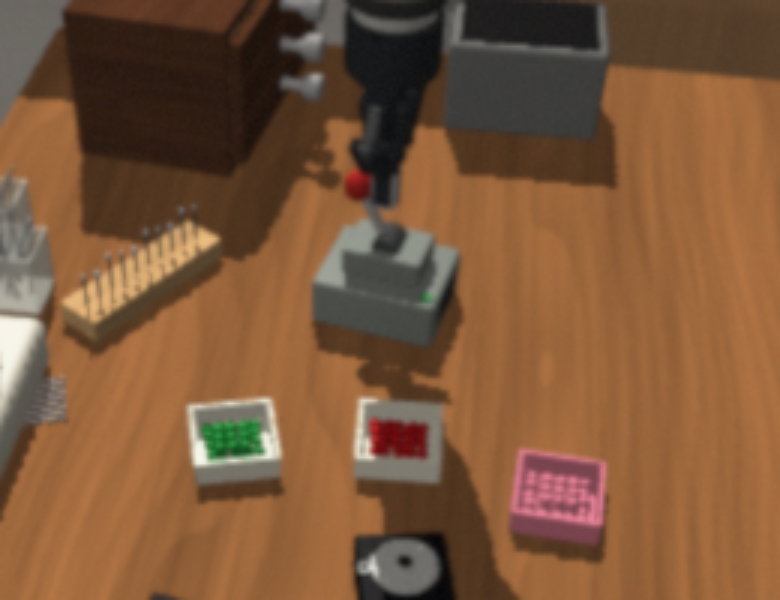

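The picture shows the ball at (357,184), leaning away from the robot with the fingers behind it. The push stopped on force near the expected hard stop. I'll nudge once more, retreat and measure.

```bash
python3 - <<'E'
from push import *
print(env.movel(P(.02,.127),velocity=.03,stop_force=15))
s=env.get_state();print(s['time'],s['force'],((s['tcp_pos'][:2]-o[:2])@f))
env.movel(P(-.05,.127),velocity=.15)
env.movel(P(-.05,.24),velocity=.2)
p,d=camera('side');c=calibration('side')
m=(p[...,2]>120)&(p[...,1]<60)&(p[...,0]<60);m[150:]=0;m[:,:300]=0;m[:,400:]=0
v,u=np.nonzero(m);w=xyz(c,d,u.mean(),v.mean(),.120);print(len(u),u.mean(),v.mean(),w,(w[:2]-o[:2])@f,env.get_state()['time'])
cv2.imwrite('pics/after.png',cv2.resize(p[80:200,280:400],None,fx=4,fy=4))
E
```

```text
box [ 0.509 -0.279  0.045] yaw -0.238 sides [np.float64(0.113), np.float64(0.086), np.float64(0.11), np.float64(0.091)]
ball in box -0.021515008569090235 -0.0012606576550853409
True
7.6083 [-0.36567279  0.22652087  0.33406242] 0.008684592634622977
28 318.57142857142856 119.03571428571429 [ 0.54339011 -0.29792893  0.12      ] 0.03759958524020327 8.9167
```

View pics/after.png

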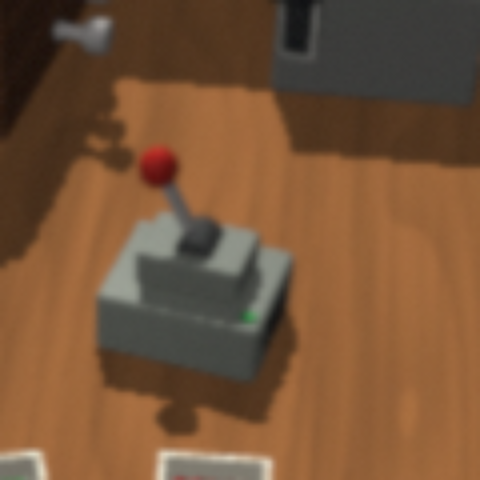

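The lever (ball at (158,167)) leans fully away from the robot. A second push of 15 N stopped at the same place, so it is on the hard stop. Now the pointing.

```bash
python3 - <<'E'
from push import *
T=lambda: round(env.get_state()['time'],2)
env.movel([.612,-.082,.24],velocity=.2)
env.movel([.612,-.082,.068],velocity=.12); print(T())
p,_=camera('side'); A=p[100:300,200:400]
env.dwell(2.6); print(T(),env.get_state()['tcp_pos'])
env.movel([.612,-.082,.2],velocity=.15)
env.movel([.605,.127,.2],velocity=.2)
env.movel([.605,.127,.091],velocity=.12); print(T())
env.dwell(2.6); print(T(),env.get_state()['tcp_pos'])
p,_=camera('side')
cv2.imwrite('pics/point.png',cv2.resize(np.hstack([A,p[180:380,160:360]]),None,fx=2,fy=2))
E
```

```text
box [ 0.509 -0.279  0.045] yaw -0.238 sides [np.float64(0.113), np.float64(0.086), np.float64(0.11), np.float64(0.091)]
ball in box -0.021515008569090235 -0.0012606576550853409
11.85
14.5 [ 0.61199557 -0.08201934  0.06799887]
17.78
20.38 [0.60499994 0.12699759 0.09098951]
```

View pics/point.png

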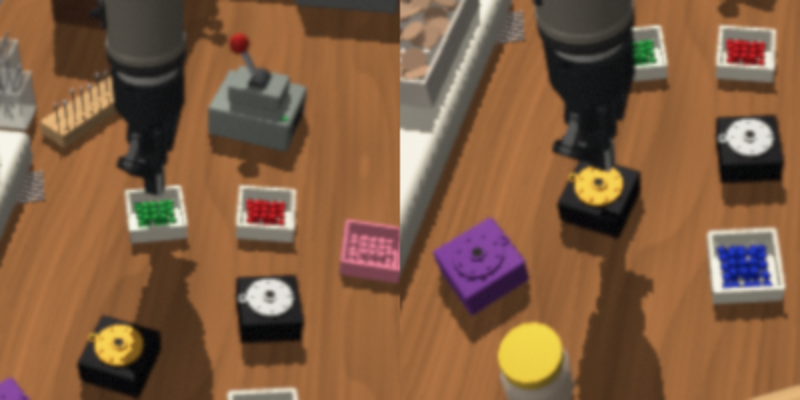

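The left half shows the fingertips just above the green stones (153,205), with the lever over. The right half shows them above the gold pendant (598,180), with nothing disturbed. I'll hand it in.

```bash
python3 -c "
from h import *
print(job.job_done())"
```

```text
the job is handed in; nothing more can be done
None
```

The lamp lever is fully over against its stop, I pointed at the green stones for over two seconds and then at the gold pendant, and I handed the job in at about 20 s, still pointing at the pendant; the pictures show nothing else disturbed.

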